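# Pack the planing kit into its fitted tray

### The arm

A 6-joint arm with a two-finger parallel gripper is mounted at the origin on a cart in front of the work surface, level with it; the furniture and walls round the work are solid. World frame = base frame: x ahead of the robot, y to its left, z up, the work surface at z = 0. Lengths are in mm, angles in rad, forces in N, time in s.
With the tool pointing down it reaches from about 350 to 975 mm from the base axis. Payload 7.1 kg.
Tool frame: the origin (TCP) lies midway between the tips of the shut fingers; the grasp point (between the pads) lies 19 mm behind it (ctrl.grip_depth is the distance from the TCP to the grasp point, in mm); z points along the fingers, y is the line along which they close (so a half turn about z gives the same grasp; the last joint's range is limited). The gripper opens to 88 mm and grips with 3 to 60 N. Pads are 20 mm wide; open, the fingers measure 115 mm over their backs; the gripper's body (75 mm by 178 mm) begins 61 mm behind the grasp point.
Start: joints at [-1.333, 0.423, 1.63, -0, 1.089, -0.019], TCP at [158.761, -604.483, 222.675] pointing down, gripper open.
Joint ranges: [-3, 3], [-0.9, 2.11], [0.09, 2.58], [-1.31, 4.45], [0.11, 2.69], [-2.54, 2.54]. Speed limits (rad/s): [2.39, 2.39, 3.01, 3.14, 3.14, 3.14].

### API

Orientations are given as a rotation vector (axis times angle).
In Python, from workcell import ctrl, cams gives the robot as it stands.
- The arm moves only by the tool move_arm, never from a script. Its argument "steps" is a list of rows, each a list of 3 entries, a list of its own where there are three numbers: the shift along the tool's x, y, z in units of 25 mm (1.0 is 25 mm), then the turn about the tool's z in units of 5 degrees (1.0 is 5 degrees), then the closure, from 0 (fully open) to 1 (shut). A call has 1 to 20 rows; each row shifts and turns the commanded pose from where the row before left it, along the tool's axes as they then stand; what a row does not reach is not made up. A row lasts 1/12 s, in which the tool goes at most 41.7 mm and 7.16 degrees, less where a joint would pass 70% of its speed; a pose out of reach is approached as far as the arm can. A call is refused whole if a number of a shift passes 1 or a number of a turn 1, either way. A call with a gripper value outside its range is refused whole. The fingers move at their own pace and stop on an object; the grip force is fixed at half the most. Time passes only in rows, so rows that do not move let the fingers close. It gives the time, the measured TCP pose, the force, the opening and the grip force at its end, in the units of the state.
- ctrl.get_obs(): the state, without advancing time (a new reading comes with each control period).
- cams.get_image(name): name is "scene" or "side" or "wrist"; returns a dict with "image" (400x640x3 uint8, red, green, blue), "camera_matrix" (3x3 intrinsics, pixels), "k1" (the pictures are not rectified: a ray, as slopes to the right and down, at radius r is drawn at 1 + k1 r^2 times it, then the intrinsics apply), "xyz" and "rotation" of the camera in the world; the wrist camera has in their place "mount" (4x4, takes a point from camera to tool coordinates, whose origin is the TCP and whose axes are the flange's). Camera axes: x right, y down, z forward; pixel columns grow to the right and rows downward; lengths in mm; the calibration is good to about 2 mm. A picture is of the moment at which its call begins: read the wrist's pose just before it. There is no depth.
- ctrl.close_job(): hands the job in; it is judged then, once.
Trained networks look in the newest picture that a camera, given by its name, has taken for a name from the list of things; names that differ only in an ending like _2 or _b are one class to them, and where a whole thing is asked for, a point or a joint stands for the part that bears it (a point fixed in the world has none). Each returns a list of dicts, best first, with "p" (0 to 1); they miss things now and then, are a little off and sometimes report something else, mostly with a low value. They report only what shows in the picture. A call takes as long as a camera call. They do not tell look-alikes from the thing itself.
- cams.boxes_of(camera, thing): "rect" ([centre column, centre row, width, height] in pixels, round what is visible of it).
- cams.cut_out(camera, thing): "pixels" (400x640 bool, what is visible of it) and "rect" ([centre column, centre row, width, height] in pixels, round what is visible of it).
The state is a dict: "t": time; "qpos": joint angles; "qvel": joint speeds; "joint_torque": joint torques, N m; "ee_pos": TCP position; "orientation": TCP orientation; "ft_force": force on the tool from outside, world axes, zero at the start; "moment": the same for the moment, N m; "width": finger opening in mm; "grasp_force": force on a finger pad.
Only numpy, scipy, OpenCV 4.12 (cv2) and the standard library are available. Lean on these libraries where they do the work, as an engineer would, in place of code of your own. Each camera call takes 0.05 s, during which the arm holds its last target. There are 200 camera calls.

### The job

Pack the planing kit into the tray: set the smoothing plane, the cork sanding block, the red-brown hardwood tapping block and the screw bench stop (the bolt on a round foot) each upright and flat on the floor of the recess cut to its outline. The brown burl block and the pale offcut are not part of the kit: leave them where they lie.

Things in the scene. Friction and masses are not known exactly. Their poses are not given: they have to be found in the camera images.
- plane: Small wooden smoothing plane, honey-coloured, 165 x 52 mm, body 48 mm high, with the iron and wedge standing up to 75 mm in the middle (from 19 mm on the -y side of the origin to 43 mm on the +y side, at most 34 mm wide). Grip it across the 52 mm width. Loose, about 0.5 kg. Origin: centre of the underside; y along its length, z up.
- cork: Cork sanding block, plain brown with rounded edges, 62 x 106 mm, 34 mm high. Grip it across the 62 mm width. Loose. Origin: centre of the underside; y along its length, z up.
- tap_block: Tapping block: a short square-section piece of red-brown hardwood, 34 x 75 mm, 34 mm high. Loose. Origin: centre of the underside; y along its length, z up.
- bench_stop: Screw bench stop: a dark round iron foot, 47 mm across, with a bright threaded bolt standing upright in its middle, 60 mm high over all. Grip it by the bare bolt, which is 10 mm thick from 17 mm to 58 mm above the underside (a 21 mm nut sits below that, the foot is 10 mm high). Loose. Origin: centre of the underside; z up along the bolt.
- burl: Look-alike that stays on the bench: a block of brown striped burl wood with sharp edges, 66 x 98 mm, 40 mm high, much like the cork block. Loose. Origin: centre of the underside; y along its length.
- pale_offcut: Look-alike that stays on the bench: an offcut of pale, nearly white wood, 30 x 92 mm, 20 mm high. Loose. Origin: centre of the underside; y along its length.
- plane_bay (a point): Centre of the floor of the long bay of the kit tray. The tray is a low wooden tray, 240 x 314 mm, fixed to the bench; its rim is 20 mm high; along its far side runs a light wood panel (top 18 mm above the bench) with this one rectangular recess, 181 mm long and 68 mm wide, dark floor, 10 mm deep (floor 8 mm above the bench). y runs along the recess, x away from the robot across it.
- cork_bay_floor (a point): Centre of the floor of the recess for the cork block. One of three equal light wood inserts (133 x 97 mm, top 18 mm above the bench) that stand side by side in the tray along its near side, in any order, 98 mm from centre to centre; this one has the larger rectangular recess, 122 mm along x and 78 mm along y, dark floor, 10 mm deep (floor 8 mm above the bench).
- block_bay_floor (a point): Centre of the floor of the recess for the tapping block. One of three equal light wood inserts (133 x 97 mm, top 18 mm above the bench) that stand side by side in the tray along its near side, in any order, 98 mm from centre to centre; this one has the smaller rectangular recess, 91 mm along x and 50 mm along y, dark floor, 10 mm deep (floor 8 mm above the bench).
- stop_bay_floor (a point): Centre of the floor of the recess for the bench stop. One of three equal light wood inserts (133 x 97 mm, top 18 mm above the bench) that stand side by side in the tray along its near side, in any order, 98 mm from centre to centre; this one has the round recess, 63 mm across, dark floor, 10 mm deep (floor 8 mm above the bench).
There are look-alikes about, which are no part of the job. What is meant by the bench_stop is not green, and is the smaller of those in its own colour.

How it is judged:
By the outcome, as a careful person would: the job done as asked, in the order asked, and still so for the second after the job is handed in, with the robot touching nothing.
It also fails if it takes over 128 s, if anything falls off the work surface, if the arm or the gripper's body presses on something with over 40 N, if the wrist force passes 120 N, or if a joint passes its speed limit or range.

## Working session

There is one attempt and no reset: what is moved stays moved. The work goes in short steps, Python scripts to look and compute and a tool call to move; the robot and the scene stay as the last step left them, time stands still between calls to the robot, and variables do not carry over. Pictures are saved under pics/ and viewed, at most 17 in all, crops included, and the job is handed in when it is done.

Besides the shell and the picture viewer there is one more tool, called after "Emit:" as name(argument=value, ...) on one line, values as JSON. move_arm: Moves the arm, as the interface text tells. Its arguments: {"type":"object","properties":{"steps":{"type":"array"}},"required":["steps"]}

```bash
ls; mkdir -p pics
python3 - <<'E'
from workcell import ctrl,cams
import cv2
o=ctrl.get_obs();print(o)
for n in("scene","side"):
    d=cams.get_image(n);cv2.imwrite(f"pics/{n}0.png",d["image"][:,:,::-1])
    print(n,d["camera_matrix"],d["k1"],d["xyz"],d["rotation"])
    for t in("plane","cork","tap_block","bench_stop","burl","pale_offcut","plane_bay","cork_bay_floor","block_bay_floor","stop_bay_floor"):
        print(t,[(round(b["p"],2),[int(v) for v in b["rect"]]) for b in cams.boxes_of(n,t)][:4])
E
```

```text
pics
{'t': 0.0, 'qpos': array([-1.33300071e+00,  4.23846105e-01,  1.63071512e+00,  1.04678030e-05,
        1.08860672e+00, -1.89754833e-02]), 'qvel': array([-5.92397952e-04,  8.51524505e-04, -2.52811951e-03, -7.77677524e-05,
       -1.64257438e-04, -6.38526490e-05]), 'joint_torque': array([ 2.40673733e-03, -5.44618285e+01, -2.73664248e+01,  6.44200458e-02,
        2.27653765e-02, -1.13798817e-04]), 'ee_pos': array([ 158.63074248, -603.93711308,  221.88855368]), 'orientation': array([-3.11418398e+00, -4.02019809e-01,  2.55588378e-04]), 'ft_force': array([0.24491196, 1.13477389, 0.88209447]), 'moment': array([-0.01411359,  0.04238146,  0.02229425]), 'grasp_force': 0.0, 'width': 87.97923314723353}
scene [[476.87333082   0.         321.30421168]
 [  0.         476.87333082 200.40903347]
 [  0.           0.           1.        ]] -0.08517284922136403 [-445.66154456  748.62858944  952.45124478] [-1.18997014  2.18464738 -1.05986464]
plane []
cork [(0.64, [387, 178, 36, 25]), (0.61, [348, 230, 33, 35])]
tap_block [(0.71, [315, 198, 27, 17]), (0.26, [279, 211, 48, 39])]
bench_stop [(0.79, [22
[... 415 characters left out ...]
.           0.           1.        ]] -0.0831378775458579 [ 142.93127389 1396.70621627  733.03058575] [-0.38616266  2.54143901 -1.53925778]
plane [(0.93, [293, 214, 46, 25])]
cork [(0.59, [352, 208, 34, 19])]
tap_block [(0.53, [308, 200, 21, 14])]
bench_stop [(0.79, [302, 258, 23, 29]), (0.69, [333, 247, 15, 27]), (0.55, [289, 279, 25, 23])]
burl [(0.82, [279, 237, 38, 25]), (0.71, [307, 202, 25, 14])]
pale_offcut [(0.72, [343, 230, 30, 9]), (0.63, [352, 209, 37, 21])]
plane_bay [(0.66, [334, 169, 77, 38]), (0.54, [280, 237, 33, 23])]
cork_bay_floor [(0.78, [353, 163, 35, 7]), (0.62, [308, 201, 22, 15])]
block_bay_floor [(0.65, [337, 179, 27, 10])]
stop_bay_floor [(0.82, [342, 171, 25, 10])]
```

Run:
```python
import cv2,numpy as np
a=cv2.imread("pics/scene0.png")[130:310,150:470]
b=cv2.imread("pics/side0.png")[140:300,230:430]
a=cv2.resize(a,(800,450),interpolation=cv2.INTER_CUBIC); cv2.imwrite("pics/a.png",a)
cv2.imwrite("pics/b.png",cv2.resize(b,None,fx=3.75,fy=3.75,interpolation=cv2.INTER_CUBIC))
```

```text
(no output)
```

View pics/a.png

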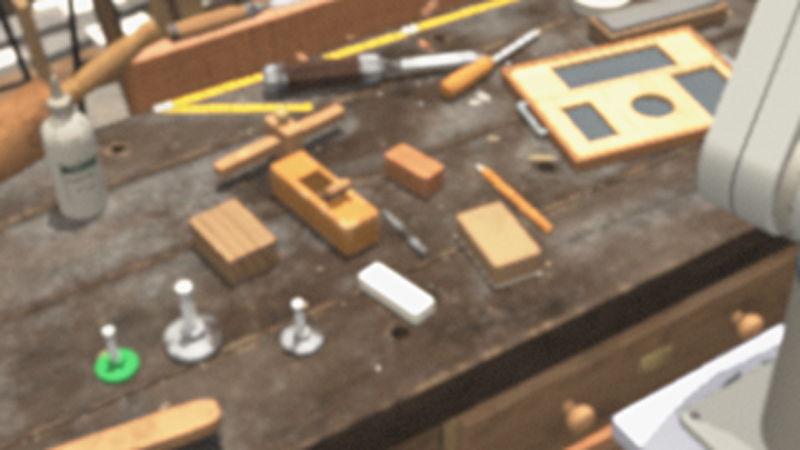

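View pics/b.png

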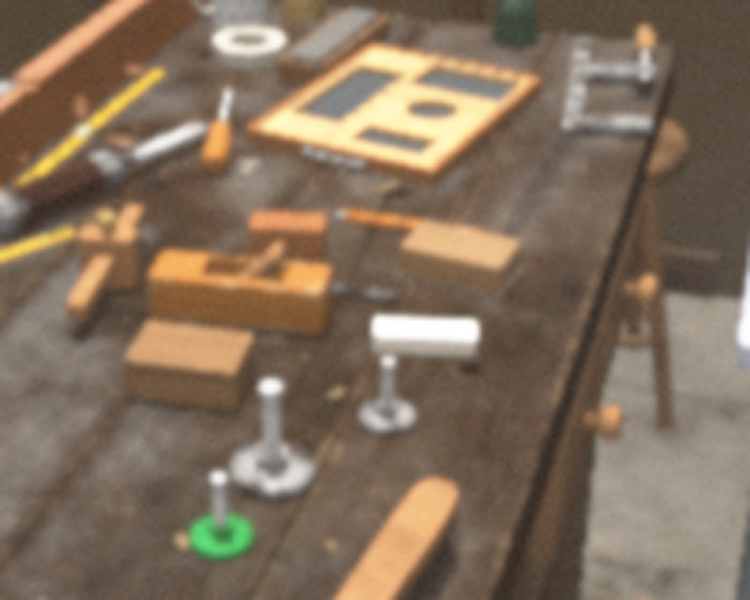

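Three bench stops show: green (scene 196,269 / side 289,279), large grey (226,259 / 302,258) and small grey (269,261 / 333,247). The small grey one fits: it is not green and is the smaller of the grey pair. The cork is the plain block at scene (348,230), and the burl is the striped one at (244,226). The tray bays, from the near-right end, are cork, round, then block.

```bash
cat > h.py <<'E'
import numpy as np, cv2
from scipy.spatial.transform import Rotation as R
from workcell import ctrl,cams
def cam(name,save=None):
    o=ctrl.get_obs(); d=cams.get_image(name)
    if name=="wrist":
        M=np.array(d["mount"]); Rt=R.from_rotvec(o["orientation"]).as_matrix()
        d["C"]=Rt@M[:3,3]+o["ee_pos"]; d["Rm"]=Rt@M[:3,:3]
    else: d["C"]=np.array(d["xyz"]); d["Rm"]=R.from_rotvec(d["rotation"]).as_matrix()
    if save: cv2.imwrite("pics/"+save,d["image"][:,:,::-1])
    return d
def ray(d,uv):
    K=d["camera_matrix"]; p=(np.array(uv,float).reshape(-1,2)-K[:2,2])/[K[0,0],K[1,1]]
    q=p.copy()
    for _ in range(20): q=p/(1+d["k1"]*(q**2).sum(1,keepdims=True))
    v=np.c_[q,np.ones(len(q))]@d["Rm"].T
    return v
def onz(d,uv,z):
    v=ray(d,uv); return d["C"]+v*((z-d["C"][2])/v[:,2])[:,None]
def proj(d,X):
    c=(np.array(X,float).reshape(-1,3)-d["C"])@d["Rm"]; q=c[:,:2]/c[:,2:]
    q=q*(1+d["k1"]*(q**2).sum(1,keepdims=True)); K=d["camera_matrix"]
    return q*[K[0,0],K[1,1]]+K[:2,2]
def tri(ds,uvs):
    A=np.zeros((3,3));b=np.zeros(3)
    for d,uv in zip(ds,uvs):
        v=ray(d,uv)[0];v/=np.linalg.norm(v);P=np.eye(3)-np.outer(v,v);A+=P;b+=P@d["C"]
    return np.linalg.solve(A,b)
E
python3 - <<'E'
from h import *
s=cam("scene");d=cam("side")
a=lambda x,y:(150+x/2.5,130+y/2.5); b=lambda x,y:(230+x/3.75,140+y/3.75)
for n,p,q,z in [("plane",(324,212),(240,275),30),("cork top",(497,235),(460,243),34),("tap top",(414,164),(287,220),34),("stop bolt top",(297,302),(388,362),60),("stop foot",(301,341),(387,414),5),("burl",(233,228),(190,350),40),("pale",(396,288),(426,325),20),("bayplane",(614,66),(348,95),8),("corkbay",(708,88),(468,82),8),("stopbay",(653,106),(432,108),8),("blockbay",(592,120),(396,139),8)]:
    p=a(*p);q=b(*q); print(n,onz(s,p,z).round()[0,:2],onz(d,q,z).round()[0,:2],tri([s,d],[p,q]).round())
w=cam("wrist","w0.png");print(w["camera_matrix"],w["k1"],w["mount"],w["C"])
E
```

```text
plane [574. 265.] [604. 233.] [587. 260.  34.]
cork top [419. 117.] [421. 115.] [420. 116.  34.]
tap top [591. 126.] [596. 121.] [595. 123.  33.]
stop bolt top [422. 379.] [418. 381.] [420. 380.  61.]
stop foot [418. 381.] [420. 376.] [418. 381.   8.]
burl [596. 376.] [592. 384.] [597. 376.  36.]
pale [420. 257.] [419. 251.] [417. 258.  24.]
bayplane [ 660. -262.] [ 652. -265.] [ 649. -253.   15.]
corkbay [ 541. -337.] [ 522. -353.] [ 514. -309.   29.]
stopbay [ 550. -241.] [ 544. -258.] [ 537. -229.   21.]
blockbay [ 570. -149.] [ 561. -157.] [ 556. -137.   19.]
[[345.86155741   0.         330.52094246]
 [  0.         345.86155741 198.73366783]
 [  0.           0.           1.        ]] -0.008981067757690035 [[ 5.86868746e-04 -9.59079147e-01 -2.83137501e-01  7.72891888e+01]
 [ 9.99999085e-01  2.17854874e-04  1.33478660e-03  2.90790364e-01]
 [-1.21848311e-03 -2.83138026e-01  9.59078398e-01 -1.62972309e+02]
 [ 0.00000000e+00  0.00000000e+00  0.00000000e+00  1.00000000e+00]] [ 233.58430985 -585.13490426  385.6405063 ]
```

View pics/w0.png

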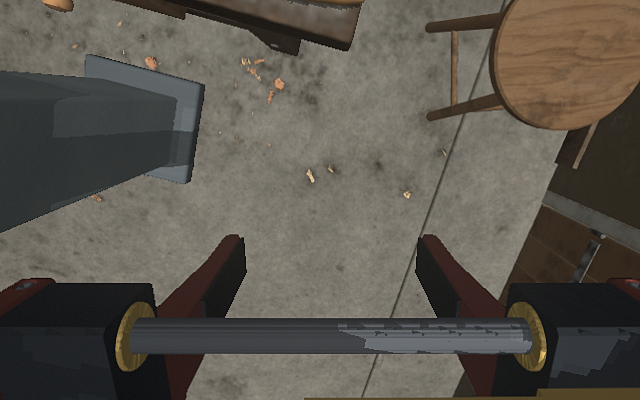

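The wrist view shows the floor only, with the fingers low at rows 240-400. I'll fly over the tray.

Emit:
move_arm(steps=[[[0, 0, -1], 1, 0], [[0, 0, -1], 1, 0], [[0, 0, -1], 0.94, 0], [[0.99, -0.945, 0], 0, 0], [[0.99, -0.945, 0], 0, 0], [[0.99, -0.945, 0], 0, 0], [[0.99, -0.945, 0], 0, 0], [[0.99, -0.945, 0], 0, 0], [[0.99, -0.945, 0], 0, 0], [[0.99, -0.945, 0], 0, 0], [[0.99, -0.945, 0], 0, 0], [[0.99, -0.945, 0], 0, 0], [[0.99, -0.945, 0], 0, 0], [[0.99, -0.945, 0], 0, 0], [[0.99, -0.945, 0], 0, 0], [[0.99, -0.945, 0], 0, 0], [[0.99, -0.945, 0], 0, 0], [[0.99, -0.945, 0], 0, 0]])

```text
t: 2.75
ee_pos: [531.0, -248.7, 297.9]
orientation: [3.141, 0.0, 0.0]
ft_force: [0.7, -0.6, 0.4]
width: 88.0
grasp_force: 0.0
```

```bash
cat > look.py <<'E'
from h import *
import sys,pickle
def look(tag,things):
    cams.get_image("wrist"); d=cam("wrist",f"w{tag}.png"); out={}
    o=ctrl.get_obs(); print(o["t"],o["ee_pos"].round(1),o["orientation"].round(3),"v",abs(o["qvel"]).max().round(3))
    for t in things:
        out[t]=cams.cut_out("wrist",t)
        print(t,[(round(b["p"],2),[round(v) for v in b["rect"]]) for b in out[t]][:5])
    pickle.dump((d,out),open(f"w{tag}.pkl","wb"))
look(sys.argv[1],sys.argv[2:])
E
python3 look.py 1 plane_bay cork_bay_floor block_bay_floor stop_bay_floor
```

```text
2.85 [ 532.8 -247.   297.7] [-3.141e+00 -7.000e-03 -2.000e-03] v 0.063
plane_bay [(0.84, [334, 118, 290, 233])]
cork_bay_floor [(0.92, [396, 168, 97, 114])]
block_bay_floor [(0.74, [246, 137, 92, 118])]
stop_bay_floor [(0.9, [322, 153, 92, 118])]
```

View pics/w1.png

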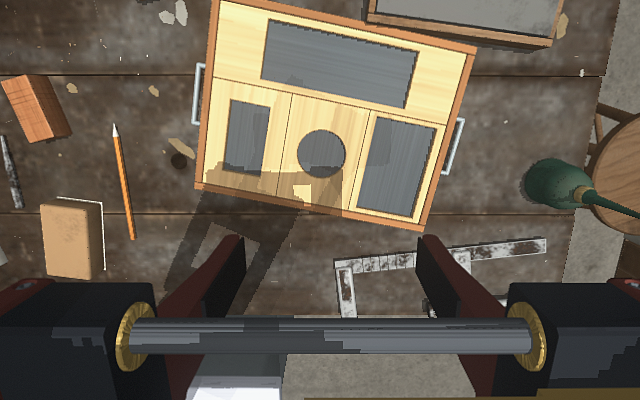

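The tray is fully in view: plane recess at about (340,62), block recess (246,137), round recess (321,153), cork recess (400,165). The cork (72,240) and tap block (37,107) are at the left.

Emit:
move_arm(steps=[[[-0.2, -1, -0.2], 0, 0], [[-0.2, -1, -0.2], 0, 0], [[-0.2, -1, -0.2], 0, 0], [[-0.2, -1, -0.2], 0, 0], [[-0.2, -1, -0.2], 0, 0], [[-0.2, -1, -0.2], 0, 0], [[-0.2, -1, -0.2], 0, 0], [[-0.2, -1, -0.2], 0, 0], [[-0.2, -1, -0.2], 0, 0], [[-0.2, -1, -0.2], 0, 0], [[0, 0, 0], 0, 0]])

```text
t: 3.97
ee_pos: [479.0, 1.6, 348.8]
orientation: [-3.141, -0.001, -0.002]
ft_force: [-0.3, -0.2, 0.8]
width: 87.8
grasp_force: 0.0
```

```bash
python3 look.py 2 plane_bay stop_bay_floor cork tap_block plane bench_stop
```

```text
4.0667 [479.6  -0.6 348. ] [3.141e+00 1.000e-03 1.000e-03] v 0.023
plane_bay [(0.78, [507, 92, 265, 185])]
stop_bay_floor [(0.83, [501, 109, 100, 113])]
cork [(0.74, [258, 191, 49, 75])]
tap_block [(0.65, [238, 65, 43, 66])]
plane [(0.92, [135, 65, 84, 128])]
bench_stop [(0.98, [13, 146, 27, 48]), (0.68, [75, 194, 48, 31])]
```

View pics/w2.png

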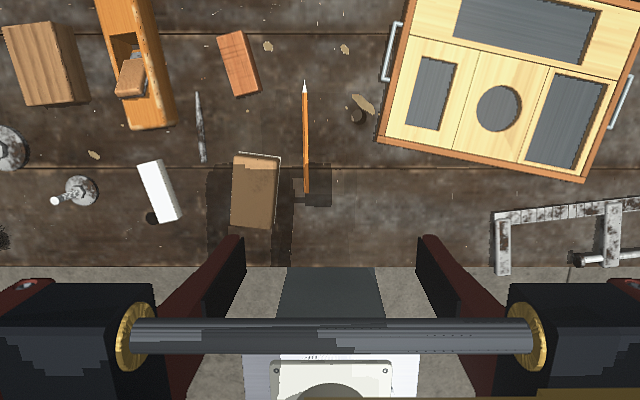

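Emit:
move_arm(steps=[[[-0.2, -1, 0], 0, 0], [[-0.2, -1, 0], 0, 0], [[-0.2, -1, 0], 0, 0], [[-0.2, -1, 0], 0, 0], [[-0.2, -1, 0], 0, 0], [[-0.2, -1, 0], 0, 0], [[-0.2, -1, 0], 0, 0], [[-0.2, -1, 0], 0, 0], [[-0.2, -1, 0], 0, 0], [[-0.2, -1, 0], 0, 0], [[0, -1, 0], 0, 0], [[0, -1, 0], 0, 0], [[0, 0, 0], 0, 0]])

```text
t: 5.45
ee_pos: [430.1, 302.9, 347.4]
orientation: [-3.14, -0.003, 0.0]
ft_force: [0.2, -0.5, -0.2]
width: 87.9
grasp_force: 0.0
```

```bash
python3 look.py 3 cork tap_block plane bench_stop burl pale_offcut
```

```text
5.55 [429.8 300.  347.1] [ 3.141e+00  2.000e-03 -1.000e-03] v 0.023
cork [(0.7, [466, 157, 65, 78])]
tap_block [(0.98, [471, 30, 40, 61])]
plane [(0.73, [371, 45, 49, 90])]
bench_stop [(0.92, [278, 158, 34, 34]), (0.92, [137, 104, 45, 33]), (0.7, [201, 111, 55, 54])]
burl [(0.64, [271, 34, 65, 65]), (0.37, [277, 159, 33, 34])]
pale_offcut [(0.68, [363, 156, 31, 67])]
```

View pics/w3.png

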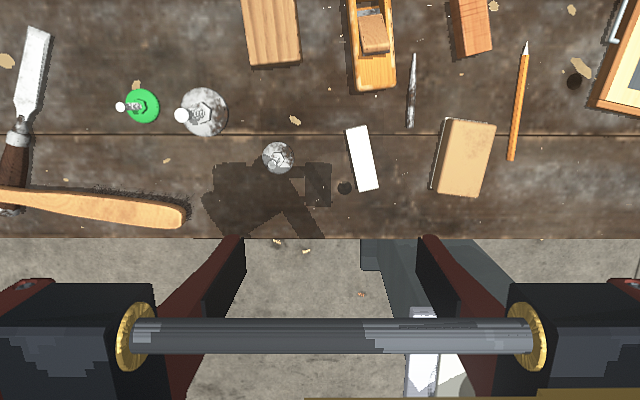

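w2 shows the plane at (137,62), tap (238,65), cork (255,192) and tray at the right. w3 shows the small grey stop at (278,158), the big grey one at (203,111), the green one at (140,105), and the plane and tap cut off at the top. I'll step forward for the plane.

Emit:
move_arm(steps=[[[1, 0.5, 0], 0, 0], [[1, 0.5, 0], 0, 0], [[1, 0.5, 0], 0, 0], [[0.6, 0.5, 0], 0, 0], [[0, 0.5, 0], 0, 0], [[0, 0.5, 0], 0, 0], [[0, 0, 0], 0, 0]])

```text
t: 6.43
ee_pos: [518.9, 222.7, 347.6]
orientation: [3.141, -0.003, -0.001]
ft_force: [-0.3, -0.4, -0.1]
width: 87.6
grasp_force: 0.0
```

```bash
python3 look.py 4 cork tap_block plane bench_stop
python3 - <<'E'
from h import *
import pickle
for tag in "12":
    d,_=pickle.load(open(f"w{tag}.pkl","rb")); im=d["image"]; hsv=cv2.cvtColor(im,cv2.COLOR_RGB2HSV)
    m=((hsv[...,1]<70)&(hsv[...,2]<150)).astype(np.uint8); m=cv2.morphologyEx(m,cv2.MORPH_OPEN,np.ones((3,3)))
    seeds={"1":[(340,62),(246,137),(321,153),(400,165)],"2":[(525,27),(431,94),(499,109),(566,122)]}[tag]
    n,l,st,c=cv2.connectedComponentsWithStats(m)
    for nm,s in zip(("plane","block","stop","cork"),seeds):
        k=l[s[1],s[0]]; q=cv2.convexHull(np.argwhere(l==k)[:,::-1].astype(np.int32))
        P=onz(d,q.reshape(-1,2),18 if False else 13)[:,:2].astype(np.float32); r=cv2.minAreaRect(P)
        print(tag,nm,k,st[k],np.round(r[0],1),np.round(r[1],1),round(r[2],1))
E
```

```text
6.5333 [519.  224.6 347.9] [-3.141e+00  1.000e-03  0.000e+00] v 0.019
cork [(0.95, [406, 214, 53, 72])]
tap_block [(0.61, [405, 96, 39, 64])]
plane [(0.87, [309, 91, 63, 138])]
bench_stop [(0.91, [231, 216, 31, 27]), (0.9, [152, 174, 59, 45]), (0.63, [93, 165, 46, 34])]
1 plane 9 [ 262   21  155   87 8701] [ 650.2 -254.6] [179.4  67.4] 78.8
1 block 22 [ 225  101   45   74 2602] [ 561.3 -137.3] [48.1 89. ] 78.8
1 stop 38 [ 298  130   48   47 1755] [ 542.3 -233.8] [60.  61.3] 0.2
1 cork 32 [ 357  117   78   99 5220] [ 523.4 -329.3] [ 76.1 120.6] 78.8
2 plane 3 [ 453    0  143   64 6542] [ 650.  -254.5] [177.   65.6] 79.0
2 block 19 [ 406   57   49   73 2323] [ 561.  -137.4] [47.4 90. ] 78.9
2 stop 29 [ 477   86   41   45 1457] [ 542.4 -233.6] [59.7 56.9] 0.3
2 cork 26 [ 525   74   78   95 4383] [ 523.  -329.9] [ 72.1 121.3] 78.8
```

View pics/w4.png

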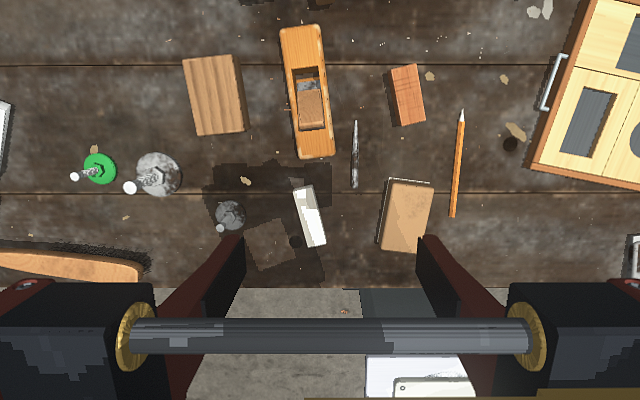

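The tray pose from two views agrees within 1 mm: yaw -11.2°. Here is an enlarged crop for confirmation and corners.

Run:
```python
import cv2,numpy as np
a=cv2.imread("pics/w4.png")[10:260,200:445]; b=cv2.imread("pics/w3.png")[75:200,165:300]
A=cv2.resize(a,None,fx=2.4,fy=2.4,interpolation=cv2.INTER_CUBIC)
B=cv2.resize(b,(200,185)); A2=np.zeros((600,200,3),np.uint8);A2[:185]=B
cv2.imwrite("pics/c4.png",np.hstack([A,A2]))
```

```text
(no output)
```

View pics/c4.png

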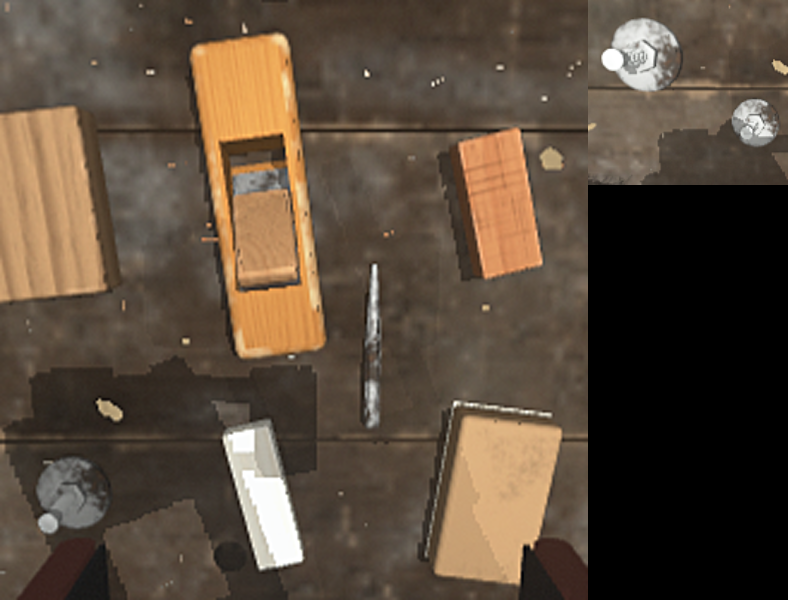

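The crop confirms it: the small grey stop (foot at crop (72,492), next to the larger grey one in the inset), plane, red-brown tap block, and plain cork at the lower right. The striped burl is at the left.

```bash
cat > fit.py <<'E'
from h import *
import pickle
L=lambda t:pickle.load(open(f"w{t}.pkl","rb"))[0]
w2,w3,w4=L(2),L(3),L(4)
c=lambda q:np.array(q)/2.4+[200,10]-0.0
def rect(n,d,q,z):
    P=onz(d,q,z)[:,:2]; e=(P[0]-P[3]+P[1]-P[2])/2; f=(P[1]-P[0]+P[2]-P[3])/2
    print(n,"c",P.mean(0).round(1),"len",np.linalg.norm(e).round(1),"wid",np.linalg.norm(f).round(1),"long axis deg",np.degrees(np.arctan2(e[1],e[0])).round(1),"wid axis",np.degrees(np.arctan2(f[1],f[0])).round(1))
rect("plane",w4,c([(191,38),(290,35),(325,347),(238,356)]),48)
rect("cork",w4,c([(457,413),(563,428),(525,583),(433,573)]),34)
rect("cork3",w3,[(446,118),(496,125),(484,197),(437,189)],34)
rect("tap",w4,c([(458,142),(520,129),(542,264),(484,278)]),34)
rect("tap2",w2,[(217,37),(241,30),(261,87),(237,97)],34)
print("stop4 foot",onz(w4,c([(72,492)]),10),"top",onz(w4,c([(48,523)]),60))
print("stop3 foot",onz(w3,[(278,158)],10))
print("heights: tap",tri([w2,w4],[(239,63),tuple(c([(501,203)])[0])]),"cork",tri([w3,w4],[(466,157),tuple(c([(495,499)])[0])]),"plane corner",tri([w2,w4],[(175,122),tuple(c([(325,347)])[0])]))
E
python3 fit.py
```

```text
plane c [599.5 250.1] len 162.0 wid 49.7 long axis deg 6.7 wid axis -86.3
cork c [424.5 112.5] len 102.6 wid 61.4 long axis deg -7.1 wid axis -97.6
cork3 c [425.8 112. ] len 100.2 wid 69.6 long axis deg -1.9 wid axis -98.5
tap c [598.  119.1] len 73.8 wid 33.4 long axis deg 13.9 wid axis -77.6
tap2 c [598.6 117.4] len 73.8 wid 33.4 long axis deg 16.4 wid axis -71.9
stop4 foot [[422.65945369 376.76823883  10.        ]] top [[420.97532512 376.99963855  60.        ]]
stop3 foot [[421.37541272 376.43888695  10.        ]]
heights: tap [599.18617158 118.49155136  30.41282894] cork [428.29716996 113.61092159  39.30574631] plane corner [520.5996813  215.21507928  23.0402346 ]
```

Poses: plane (599.5,250) yaw 6.3°, cork (425,112.5) yaw about -7°, tap (598,119) yaw about 14°, stop (421.5,377). Plane first.

Emit:
move_arm(steps=[[[0, 0, 1], -1, 0], [[0, 0, 1], -0.26, 0], [[0.82, -0.16, 1], 0, 0], [[0.82, -0.16, 1], 0, 0], [[0.82, -0.16, 1], 0, 0], [[0.82, -0.16, 1], 0, 0], [[0, 0, 1], 0, 0], [[0, 0, 1], 0, 0], [[0, 0, 1], 0, 0], [[0, 0, 1], 0, 0], [[0, 0, 1], 0, 0], [[0, 0, 1], 0, 0], [[0, 0, 0.7], 0, 0], [[0, 0, 0.5], 0, 0], [[0, 0, 0.07], 0, 0], [[0, 0, 0], 0, 0], [[0, 0, 0], 0, 1], [[0, 0, 0], 0, 1], [[0, 0, 0], 0, 1], [[0, 0, 0], 0, 1]])

```text
t: 8.4
ee_pos: [600.2, 250.2, 17.1]
orientation: [-3.136, -0.173, -0.003]
ft_force: [0.2, 0.3, 0.2]
width: 64.9
grasp_force: 0.0
```

Emit:
move_arm(steps=[[[0, 0, 0], 0, 1], [[0, 0, 0], 0, 1], [[0, 0, 0], 0, 1], [[0, 0, 0], 0, 1]])

```text
t: 8.73
ee_pos: [600.1, 250.5, 16.6]
orientation: [-3.136, -0.173, -0.002]
ft_force: [-1.1, 2.2, 5.9]
width: 51.8
grasp_force: 30.0
```

Emit:
move_arm(steps=[[[0, 0, -0.5], 0, 1], [[0, 0, -1], 0, 1], [[0, 0, -1], -1, 1], [[0, 0, -1], -1, 1], [[0, 0, -0.5], -1, 1], [[0, 0, 0], -1, 1], [[0, 0, 0], -1, 1], [[0, 0, 0], -1, 1], [[0, 0, 0], -1, 1], [[0, 0, 0], -1, 1], [[0, 0, 0], -1, 1], [[0, 0, 0], -1, 1], [[0, 0, 0], -1, 1], [[0, 0, 0], -1, 1], [[0, 0, 0], -1, 1], [[0, 0, 0], -1, 1], [[0, 0, 0], -0.5, 1]])

```text
t: 10.15
ee_pos: [598.5, 249.1, 115.4]
orientation: [-2.423, -1.999, 0.004]
ft_force: [0.1, 0.1, -5.4]
width: 51.9
grasp_force: 29.9
```

Emit:
move_arm(steps=[[[-0.97, 0.295, 0], 0, 1], [[-0.97, 0.295, 0], 0, 1], [[-0.97, 0.295, 0], 0, 1], [[-0.97, 0.295, 0], 0, 1], [[-0.97, 0.295, 0], 0, 1], [[-0.97, 0.295, 0], 0, 1], [[-0.97, 0.295, 0], 0, 1], [[-0.97, 0.295, 0], 0, 1], [[-0.97, 0.295, 0], 0, 1], [[-0.97, 0.295, 0], 0, 1], [[-0.97, 0.295, 0], 0, 1], [[-0.97, 0.295, 0], 0, 1], [[-0.97, 0.295, 0], 0, 1], [[-0.97, 0.295, 0], 0, 1], [[-0.97, 0.295, 0], 0, 1], [[-0.97, 0.295, 0], 0, 1], [[-0.97, 0.295, 0], 0, 1], [[-0.97, 0.295, 0], 0, 1], [[-0.97, 0.295, 0], 0, 1], [[-0.97, 0.295, 0], 0, 1]])

```text
t: 11.82
ee_pos: [648.8, -255.7, 115.3]
orientation: [-2.426, -1.993, 0.003]
ft_force: [1.4, -0.2, -4.1]
width: 52.1
grasp_force: 29.9
```

```bash
python3 look.py 5 plane plane_bay
```

```text
11.9167 [ 649.3 -258.5  115.6] [ 2.43e+00  1.99e+00 -2.00e-03] v 0.045
plane [(0.6, [328, 240, 137, 313])]
plane_bay [(0.86, [232, 184, 357, 367])]
```

View pics/w5.png

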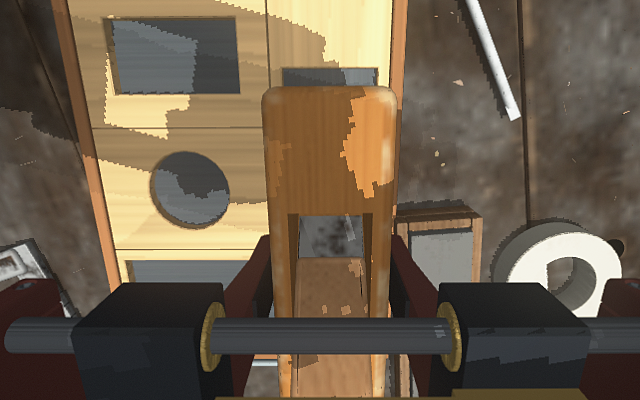

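The plane is held square over the long recess, whose far end shows at (330,75). I'll check the in-hand offset.

Run:
```python
from h import *
import pickle
d=pickle.load(open("w5.pkl","rb"))[0]; o=ctrl.get_obs()
Rt=R.from_rotvec(o["orientation"]).as_matrix(); print(o["ee_pos"],R.from_matrix(Rt).as_rotvec(),np.degrees(np.arctan2(Rt[1,0],Rt[0,0])))
P=onz(d,[(263,95),(396,92),(330,86)],147); print(((P-o["ee_pos"])@Rt).round(1))
Q=onz(d,[(282,68),(379,68)],18); print("recess end in tool",((Q-o["ee_pos"])@Rt).round(1))
```

```text
[ 648.85321662 -255.07100227  115.21357136] [-2.42758820e+00 -1.99086664e+00  1.90384483e-03] 78.7103764888975
[[ 72.4 -23.1 -31.7]
 [ 73.5  25.4 -31.8]
 [ 75.5   1.4 -31.8]]
recess end in tool [[ 90.8 -32.4  97.3]
 [ 90.9  36.1  97.2]]
```

Emit:
move_arm(steps=[[[0.17, 0.02, 1], 0, 1], [[0, 0, 1], 0, 1], [[0, 0, 0.7], 0, 1], [[0, 0, 0.4], 0, 1], [[0, 0, 0.25], 0, 1], [[0, 0, 0.15], 0, 1], [[0, 0, 0.13], 0, 1], [[0, 0, 0], 0, 1], [[0, 0, 0], 0, 1]])

```text
t: 12.77
ee_pos: [652.0, -250.6, 26.0]
orientation: [2.427, 1.994, 0.001]
ft_force: [0.1, -0.1, -5.0]
width: 51.8
grasp_force: 29.9
```

Emit:
move_arm(steps=[[[0, 0, 0.05], 0, 1], [[0, 0, 0.03], 0, 1], [[0, 0, 0], 0, 1], [[0, 0, 0], 0, 1]])

```text
t: 13.1
ee_pos: [652.2, -250.8, 24.7]
orientation: [2.426, 1.993, 0.001]
ft_force: [-1.1, -0.1, 6.0]
width: 51.8
grasp_force: 29.9
```

The plane is on the floor. I'll release it and head for the cork.

Emit:
move_arm(steps=[[[0, 0, 0], 0, 0], [[0, 0, 0], 0, 0], [[0, 0, 0], 0, 0], [[0, 0, 0], 0, 0], [[0, 0, -0.5], 0, 0], [[0, 0, -1], 0, 0], [[0, 0, -1], 0, 0], [[0, 0, -1], 0, 0], [[0, 0, -1], 1, 0], [[0, 0, -1], 1, 0], [[0, 0, -0.5], 1, 0], [[0, 0, 0], 1, 0], [[0, 0, 0], 1, 0], [[0, 0, 0], 1, 0], [[0, 0, 0], 1, 0], [[0, 0, 0], 1, 0], [[0, 0, 0], 1, 0], [[0, 0, 0], 1, 0], [[0, 0, 0], 1, 0], [[0, 0, 0], 1, 0]])

```text
t: 14.77
ee_pos: [651.6, -250.5, 174.1]
orientation: [3.1, 0.507, 0.001]
ft_force: [-0.0, 0.0, 0.2]
width: 87.8
grasp_force: 0.0
```

Emit:
move_arm(steps=[[[0, 0, 0], 1, 0], [[0, 0, 0], 1, 0], [[0, 0, 0], 1, 0], [[0, 0, 0], 1, 0], [[0, 0, 0], 1, 0], [[0, 0, 0], 0.16, 0], [[-0.77, -0.95, 0], 0, 0], [[-0.77, -0.95, 0], 0, 0], [[-0.77, -0.95, 0], 0, 0], [[-0.77, -0.95, 0], 0, 0], [[-0.77, -0.95, 0], 0, 0], [[-0.77, -0.95, 0], 0, 0], [[-0.77, -0.95, 0], 0, 0], [[-0.77, -0.95, 0], 0, 0], [[-0.77, -0.95, 0], 0, 0], [[-0.77, -0.95, 0], 0, 0], [[-0.77, -0.95, 0], 0, 0], [[-0.77, -0.95, 0], 0, 0], [[-0.77, -0.95, 0], 0, 0], [[-0.77, -0.95, 0], 0, 0]])

```text
t: 16.43
ee_pos: [423.7, 113.5, 173.9]
orientation: [-3.136, 0.188, -0.002]
ft_force: [1.1, 1.3, 0.4]
width: 87.7
grasp_force: 0.0
```

```bash
python3 look.py 6 cork
python3 - <<'E'
from h import *
import pickle
d,o=pickle.load(open("w6.pkl","rb"))
m=o["cork"][0]["pixels"].astype(np.uint8); q=cv2.findContours(m,cv2.RETR_EXTERNAL,cv2.CHAIN_APPROX_NONE)[0]; q=max(q,key=cv2.contourArea).reshape(-1,2)
print(cv2.minAreaRect(onz(d,q,30)[:,:2].astype(np.float32)))
E
```

```text
16.5333 [422.3 114.7 173.6] [-3.136e+00  1.820e-01  1.000e-03] v 0.063
cork [(0.75, [336, 178, 70, 114])]
((424.48944091796875, 111.51121520996094), (63.746185302734375, 109.6174545288086), 82.61082458496094)
```

View pics/w6.png

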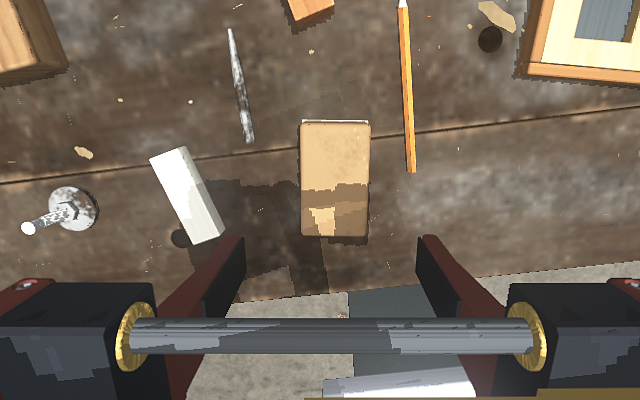

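The cork is centred under the gripper at (336,180): centre (424.5,111.5), yaw -7.4°. Clear of the pale offcut.

Emit:
move_arm(steps=[[[0, 0.05, 1], 0.08, 0], [[0, 0, 1], 0, 0], [[0, 0, 1], 0, 0], [[0, 0, 1], 0, 0], [[0, 0, 1], 0, 0], [[0, 0, 0.8], 0, 0], [[0, 0, 0.41], 0, 0], [[0, 0, 0.2], 0, 0], [[0, 0, 0], 0, 0], [[0, 0, 0], 0, 1], [[0, 0, 0], 0, 1], [[0, 0, 0], 0, 1], [[0, 0, 0], 0, 1], [[0, 0, 0], 0, 1], [[0, 0, 0], 0, 1], [[0, 0, 0], 0, 1], [[0, 0, 0], 0, 1]])

```text
t: 18.0
ee_pos: [424.9, 111.3, 13.7]
orientation: [-3.135, 0.202, -0.002]
ft_force: [-0.4, -0.8, 6.7]
width: 61.9
grasp_force: 30.0
```

Emit:
move_arm(steps=[[[0, 0, -0.5], 0, 1], [[0, 0, -1], 0, 1], [[0, 0, -1], 0.76, 1], [[0.43, 0.973, -1], 0, 1], [[0.43, 0.973, -0.5], 0, 1], [[0.43, 0.973, 0], 0, 1], [[0.43, 0.973, 0], 0, 1], [[0.43, 0.973, 0], 0, 1], [[0.43, 0.973, 0], 0, 1], [[0.43, 0.973, 0], 0, 1], [[0.43, 0.973, 0], 0, 1], [[0.43, 0.973, 0], 0, 1], [[0.43, 0.973, 0], 0, 1], [[0.43, 0.973, 0], 0, 1], [[0.43, 0.973, 0], 0, 1], [[0.43, 0.973, 0], 0, 1], [[0.43, 0.973, 0], 0, 1], [[0.43, 0.973, 0], 0, 1], [[0.43, 0.973, 0], 0, 1], [[0.43, 0.973, 0], 0, 1]])

```text
t: 19.67
ee_pos: [523.2, -331.1, 113.0]
orientation: [-3.126, 0.306, 0.0]
ft_force: [0.7, 0.8, -0.8]
width: 61.9
grasp_force: 30.0
```

```bash
python3 look.py 7 cork cork_bay_floor
```

```text
19.7667 [ 524.3 -333.5  113.3] [ 3.124 -0.31   0.004] v 0.069
cork [(0.69, [333, 260, 141, 214])]
cork_bay_floor [(0.69, [323, 140, 136, 51])]
```

View pics/w7.png

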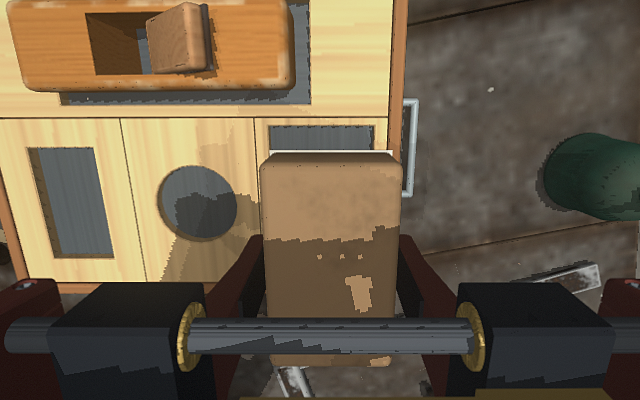

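The plane sits in its bay with dark gaps around it. The cork is held over its bay, whose far edge shows at row 126, cols 270-374.

Run:
```python
from h import *
import pickle
d=pickle.load(open("w7.pkl","rb"))[0]; o=ctrl.get_obs()
Rt=R.from_rotvec(o["orientation"]).as_matrix(); print(o["ee_pos"],np.degrees(np.arctan2(Rt[1,0],Rt[0,0])))
for n,p,z in (("cork top far",[(262,172),(402,172)],132),("recess far",[(270,126),(374,126)],18)):
  print(n,((onz(d,p,z)-o["ee_pos"])@Rt).round(1))
```

```text
[ 522.75775541 -329.94191207  112.60004852] -11.246746714666092
cork top far [[ 50.  -23.4 -19.4]
 [ 50.   36.4 -19.5]]
recess far [[ 60.7 -38.1  94.6]
 [ 60.7  38.3  94.5]]
```

Run:
```python
from h import *
import pickle
d0=pickle.load(open("w7.pkl","rb"))[0]
K=d0["camera_matrix"]
for i in range(3):
    d=cam("wrist"); o=ctrl.get_obs(); 
    g=lambda x:np.float32(cv2.cvtColor(x["image"],cv2.COLOR_RGB2GRAY))
    s=cv2.phaseCorrelate(g(d0)[:240,420:].copy(),g(d)[:240,420:].copy())[0]
    M=np.array(d["mount"]); Rt=R.from_rotvec(o["orientation"]).as_matrix()
    e=d["C"]-Rt@M[:3,3]
    print(o["ee_pos"].round(1),np.round(s,1))
    for n,p,z in (("cork",[(262,172),(402,172)],132),("recess",[(270+s[0],126+s[1]),(374+s[0],126+s[1])],18)):
        print(n,((onz(d,p,z)-e)@Rt).round(1)[:,:2].tolist())
cv2.imwrite("pics/w7b.png",d["image"][:,:,::-1])
```

```text
[ 522.6 -329.2  112.5] [ 9.2 -4.7]
cork [[47.0, -28.4], [47.0, 30.9]]
recess [[60.5, -36.6], [60.5, 39.2]]
[ 522.6 -328.8  112.6] [10.4 -4.7]
cork [[47.0, -28.4], [47.0, 30.8]]
recess [[60.4, -35.8], [60.4, 40.0]]
[ 522.8 -328.7  112.8] [10.7 -4.8]
cork [[46.9, -28.4], [46.9, 30.8]]
recess [[60.4, -35.6], [60.4, 40.2]]
```

Emit:
move_arm(steps=[[[0.1, 0.03, 1], 0, 1], [[0, 0, 1], 0, 1], [[0, 0, 0.8], 0, 1], [[0, 0, 0.4], 0, 1], [[0, 0, 0.25], 0, 1], [[0, 0, 0.15], 0, 1], [[0, 0, 0.08], 0, 1], [[0, 0, 0.03], 0, 1], [[0, 0, 0], 0, 1], [[0, 0, 0], 0, 1]])

```text
t: 20.85
ee_pos: [526.2, -331.3, 21.7]
orientation: [3.126, -0.306, 0.002]
ft_force: [-2.3, 3.2, 6.1]
width: 61.5
grasp_force: 30.0
```

Emit:
move_arm(steps=[[[0, 0, 0], 0, 0.15], [[0, 0, 0], 0, 0.15], [[0, 0, 0], 0, 0.15], [[0, 0, 0], 0, 0.15], [[0, 0, -0.5], 0, 0.15], [[0, 0, -1], 0, 0.15], [[0, 0, -1], 0, 0], [[0, 0, -1], 0, 0], [[0, 0, -1], -1, 0], [[0, 0, -1], -1, 0], [[0, 0, -0.5], -1, 0], [[0, 0, 0], -1, 0], [[0, 0, 0], -1, 0], [[0, 0, 0], -0.14, 0]])

```text
t: 22.02
ee_pos: [525.8, -331.4, 171.5]
orientation: [3.115, 0.402, 0.002]
ft_force: [0.6, -0.7, -0.3]
width: 87.7
grasp_force: 0.0
```

```bash
python3 look.py 8 cork
```

```text
22.1167 [ 525.6 -331.2  170.7] [3.117 0.394 0.   ] v 0.021
cork [(0.6, [332, 186, 109, 128]), (0.25, [331, 179, 155, 162])]
```

Emit:
move_arm(steps=[[[0.43, -0.98, 0], 0, 0], [[0.43, -0.98, 0], 0, 0], [[0.43, -0.98, 0], 0, 0], [[0.43, -0.98, 0], 0, 0], [[0.43, -0.98, 0], 0, 0], [[0.43, -0.98, 0], 0, 0], [[0.43, -0.98, 0], 0, 0], [[0.43, -0.98, 0], 0, 0], [[0.43, -0.98, 0], 0, 0], [[0.43, -0.98, 0], 0, 0], [[0.43, -0.98, 0], 0, 0], [[0.43, -0.98, 0], 0, 0], [[0.43, -0.98, 0], 0, 0], [[0.43, -0.98, 0], 0, 0], [[0.43, -0.98, 0], 0, 0], [[0.43, -0.98, 0], 0, 0], [[0.43, -0.98, 0], 0, 0], [[0, 0, 0], 0, 0], [[0, 0, 0], 0, 0], [[0, 0, 0], 0, 0]])

```text
t: 23.83
ee_pos: [597.8, 117.4, 169.9]
orientation: [3.116, 0.396, -0.001]
ft_force: [0.1, -0.1, -0.2]
width: 88.2
grasp_force: 0.0
```

```bash
python3 look.py 9 tap_block
python3 - <<'E'
from h import *
import pickle
d,o=pickle.load(open("w9.pkl","rb"))
for b in o["tap_block"]:
    q=max(cv2.findContours(b["pixels"].astype(np.uint8),cv2.RETR_EXTERNAL,cv2.CHAIN_APPROX_NONE)[0],key=cv2.contourArea).reshape(-1,2)
    print(cv2.minAreaRect(onz(d,q,32)[:,:2].astype(np.float32)))
a=cv2.imread("pics/w9.png")[60:300,200:440]; b=cv2.imread("pics/w8.png")[40:340,140:520]
cv2.imwrite("pics/m9.png",np.hstack([cv2.resize(a,(400,400)),cv2.resize(b,(400,316)) if 0 else cv2.copyMakeBorder(cv2.resize(b,(400,316)),0,84,0,0,cv2.BORDER_CONSTANT)]))
E
```

```text
23.9333 [597.9 116.8 170. ] [ 3.117e+00  3.940e-01 -1.000e-03] v 0.005
tap_block [(0.79, [326, 184, 36, 87])]
((600.0298461914062, 120.47876739501953), (78.373046875, 34.151031494140625), 14.155946731567383)
```

View pics/m9.png

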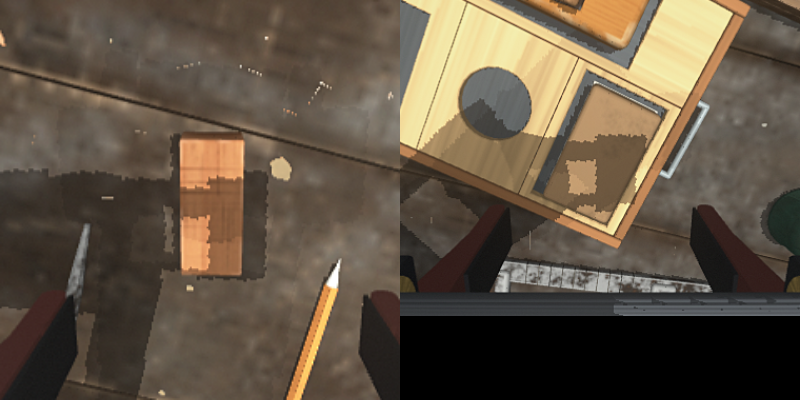

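The cork lies in its recess (right panel). The tap block is centred at panel pixel (212,205): centre (598.5,119.8), yaw 14.2°. I'll grip with the fingers partly pre-closed, clear of the awl.

Emit:
move_arm(steps=[[[0, -0.06, 1], 0, 0.3], [[0, 0, 1], 0.06, 0.3], [[0, 0, 1], 0, 0.3], [[0, 0, 1], 0, 0.3], [[0, 0, 1], 0, 0.3], [[0, 0, 0.8], 0, 0.3], [[0, 0, 0.35], 0, 0.3], [[0, 0, 0.14], 0, 0.3], [[0, 0, 0], 0, 0.3], [[0, 0, 0], 0, 1], [[0, 0, 0], 0, 1], [[0, 0, 0], 0, 1], [[0, 0, 0], 0, 1], [[0, 0, 0], 0, 1], [[0, 0, 0], 0, 1], [[0, 0, 0], 0, 1], [[0, 0, 0], 0, 1]])

```text
t: 25.4
ee_pos: [598.3, 119.4, 13.7]
orientation: [-3.117, -0.389, -0.002]
ft_force: [-1.2, -0.5, 6.3]
width: 33.8
grasp_force: 30.0
```

Emit:
move_arm(steps=[[[0, 0, -0.5], 0, 1], [[0, 0, -1], 0, 1], [[0, 0, -1], 1, 1], [[0, 0, -1], 1, 1], [[0, 0, -0.5], 1, 1], [[0, 0, 0], 1, 1], [[0, 0, 0], 1.0, 1], [[0.05, 0.94, 0], 0.08, 1], [[0.05, 0.94, 0], 0, 1], [[0.05, 0.94, 0], 0, 1], [[0.05, 0.94, 0], 0, 1], [[0.05, 0.94, 0], 0, 1], [[0.05, 0.94, 0], 0, 1], [[0.05, 0.94, 0], 0, 1], [[0.05, 0.94, 0], 0, 1], [[0.05, 0.94, 0], 0, 1], [[0.05, 0.94, 0], 0, 1], [[0.05, 0.96, 0], 0, 1], [[0, 0, 0], 0, 1], [[0, 0, 0], 0, 1]])

```text
t: 27.07
ee_pos: [561.0, -138.4, 113.5]
orientation: [-3.126, 0.31, -0.0]
ft_force: [-0.4, 0.9, -0.9]
width: 33.8
grasp_force: 30.0
```

```bash
python3 look.py 10 tap_block block_bay_floor
```

```text
27.1667 [ 561.2 -137.   113.3] [-3.126  0.306 -0.   ] v 0.015
tap_block [(0.82, [328, 249, 75, 144])]
block_bay_floor [(0.84, [328, 182, 136, 145])]
```

View pics/w10.png

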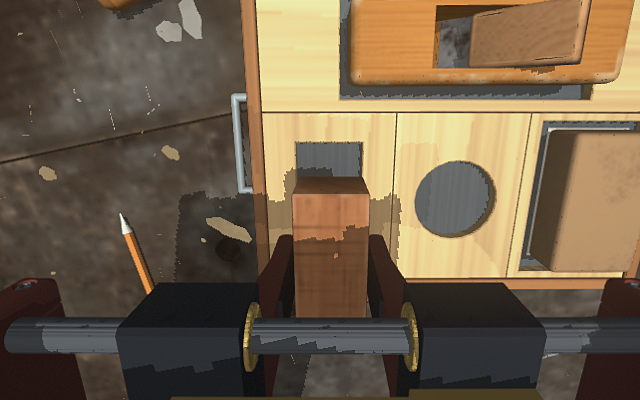

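The tap block is held over its recess (far edge at row 142, cols 296-362). The plane and cork sit in their bays.

Run:
```python
from h import *
import pickle
d=pickle.load(open("w10.pkl","rb"))[0]; o=ctrl.get_obs()
M=np.array(d["mount"]); Rt=d["Rm"]@M[:3,:3].T; e=d["C"]-Rt@M[:3,3]
for n,p,z in (("block far",[(292,193),(368,193)],134),("recess far",[(296,142),(362,142)],18)):
  print(n,((onz(d,p,z)-e)@Rt).round(1)[:,:2].tolist())
```

```text
block far [[38.1, -15.8], [38.1, 16.6]]
recess far [[45.3, -24.9], [45.3, 24.1]]
```

Emit:
move_arm(steps=[[[0, 0, 1], 0, 1], [[0, 0, 1], 0, 1], [[0, 0, 0.8], 0, 1], [[0, 0, 0.4], 0, 1], [[0, 0, 0.25], 0, 1], [[0, 0, 0.15], 0, 1], [[0, 0, 0.08], 0, 1], [[0, 0, 0.03], 0, 1], [[0, 0, 0], 0, 1], [[0, 0, 0], 0, 1]])

```text
t: 28.1
ee_pos: [561.5, -137.1, 21.8]
orientation: [-3.126, 0.306, -0.001]
ft_force: [-2.7, 2.3, 5.3]
width: 33.5
grasp_force: 30.0
```

Emit:
move_arm(steps=[[[0, 0, 0], 0, 0.4], [[0, 0, 0], 0, 0.4], [[0, 0, 0], 0, 0.4], [[0, 0, 0], 0, 0.4], [[0, 0, -0.5], 0, 0.4], [[0, 0, -1], 0, 0.4], [[0, 0, -1], 0, 0.4], [[0, 0, -1], -1, 0.4], [[0, 0, -1], -1, 0.4], [[0, 0, -1], -1, 0.4], [[0, 0, -0.5], -1, 0.4], [[0, 0, 0], -1, 0.4], [[0, 0, 0], -1, 0.4], [[0, 0, 0], -1, 0.4], [[0, 0, 0], -1, 0.4], [[0, 0, 0], -1, 0.4], [[0, 0, 0], -1, 0.4], [[0, 0, 0], -1, 0.4], [[0, 0, 0], -0.24, 0.4]])

```text
t: 29.68
ee_pos: [561.2, -137.6, 171.0]
orientation: [2.9, 1.207, 0.001]
ft_force: [0.4, 0.4, 0.1]
width: 52.7
grasp_force: 0.0
```

Emit:
move_arm(steps=[[[0.557, -0.973, 0], 0, 0.4], [[0.557, -0.973, 0], 0, 0.4], [[0.557, -0.973, 0], 0, 0.4], [[0.557, -0.973, 0], 0, 0.4], [[0.557, -0.973, 0], 0, 0.4], [[0.557, -0.973, 0], 0, 0.4], [[0.557, -0.973, 0], 0, 0.4], [[0.557, -0.973, 0], 0, 0.4], [[0.557, -0.973, 0], 0, 0.4], [[0.557, -0.973, 0], 0, 0.4], [[0.557, -0.973, 0], 0, 0.4], [[0.557, -0.973, 0], 0, 0.4], [[0.557, -0.973, 0], 0, 0.4], [[0.557, -0.973, 0], 0, 0.4], [[0.557, -0.973, 0], 0, 0.4], [[0.557, -0.973, 0], 0, 0.4], [[0.557, -0.973, 0], 0, 0.4], [[0.557, -0.973, 0], 0, 0.4], [[0.557, -0.973, 0], 0, 0.4], [[0, 0, 0], 0, 0.4]])

```text
t: 31.35
ee_pos: [420.7, 380.4, 171.1]
orientation: [-2.9, -1.203, -0.003]
ft_force: [-0.4, -0.5, -0.1]
width: 52.5
grasp_force: 0.0
```

Emit:
move_arm(steps=[[[0, 0, 0], 0, 0.4], [[0, 0, 0], 0, 0.4]])

```text
t: 31.52
ee_pos: [421.2, 375.8, 170.3]
orientation: [2.902, 1.202, -0.0]
ft_force: [0.8, -0.4, -0.5]
width: 52.6
grasp_force: 0.0
```

```bash
python3 look.py 11 bench_stop
```

```text
31.6167 [421.5 375.3 170.3] [ 2.903e+00  1.200e+00 -1.000e-03] v 0.005
bench_stop [(0.87, [329, 179, 48, 49]), (0.59, [299, 45, 79, 85])]
```

View pics/w11.png

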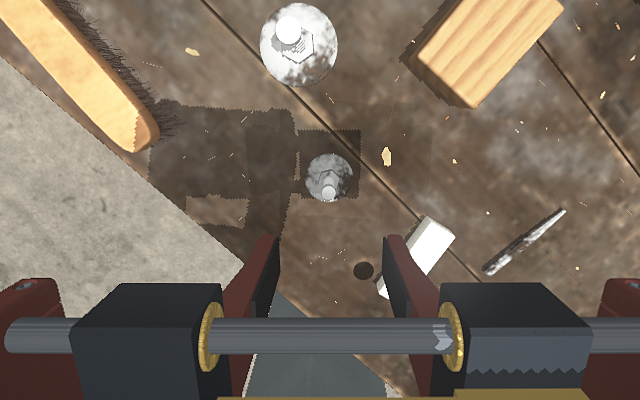

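The small grey stop sits under the gripper: foot (329,178), bolt top (329,193). The larger one is ahead at (299,45), off to the gripper's narrow side.

Run:
```python
from h import *
import pickle
d=pickle.load(open("w11.pkl","rb"))[0]
M=np.array(d["mount"]); Rt=d["Rm"]@M[:3,:3].T; e=d["C"]-Rt@M[:3,3]; print(e)
for p,z in ((329,178),8),((329,193),60),((299,50),8),((288,30),90):
  X=onz(d,[p],z); print(X.round(1),((X-e)@Rt).round(1)[:,:2].tolist())
w3=pickle.load(open("w3.pkl","rb"))[0]
print(tri([w3,d],[(278,158),(329,178)]))
```

```text
[421.35610229 375.41225243 170.29631409]
[[421.8 377.4   8. ]] [[1.8, -1.1]]
[[421.6 376.9  60. ]] [[1.3, -0.9]]
[[484.3 476.6   8. ]] [[116.1, -27.1]]
[[485.9 478.   90. ]] [[118.2, -27.0]]
[421.10615219 377.03060769   6.05638257]
```

Emit:
move_arm(steps=[[[0.06, -0.04, 1], 0, 0.4], [[0, 0, 1], 0, 0.5], [[0, 0, 1], 0, 0.5], [[0, 0, 1], 0, 0.5], [[0, 0, 1], 0, 0.5], [[0, 0, 0.6], 0, 0.5], [[0, 0, 0.27], 0, 0.5], [[0, 0, 0.1], 0, 0.5], [[0, 0, 0], 0, 0.5], [[0, 0, 0], 0, 1], [[0, 0, 0], 0, 1], [[0, 0, 0], 0, 1], [[0, 0, 0], 0, 1], [[0, 0, 0], 0, 1], [[0, 0, 0], 0, 1], [[0, 0, 0], 0, 1], [[0, 0, 0], 0, 1], [[0, 0, 0], 0, 1]])

```text
t: 33.17
ee_pos: [421.8, 378.3, 21.3]
orientation: [-2.902, -1.203, -0.001]
ft_force: [-1.4, -0.5, 5.0]
width: 9.1
grasp_force: 30.0
```

Emit:
move_arm(steps=[[[0, 0, -0.4], 0, 1], [[0, 0, -1], 0, 1], [[0, 0, -1], 0, 1], [[0, 0, -1], 0, 1], [[-0.632, 0.942, -1], 0, 1], [[-0.632, 0.942, 0], 0, 1], [[-0.632, 0.942, 0], 0, 1], [[-0.632, 0.942, 0], 0, 1], [[-0.632, 0.942, 0], 0, 1], [[-0.632, 0.942, 0], 0, 1], [[-0.632, 0.942, 0], 0, 1], [[-0.632, 0.942, 0], 0, 1], [[-0.632, 0.942, 0], 0, 1], [[-0.632, 0.942, 0], 0, 1], [[-0.632, 0.942, 0], 0, 1], [[-0.632, 0.942, 0], 0, 1], [[-0.632, 0.942, 0], 0, 1], [[-0.632, 0.942, 0], 0, 1], [[-0.632, 0.942, 0], 0, 1]])

```text
t: 34.75
ee_pos: [503.7, -40.7, 131.2]
orientation: [-2.902, -1.202, 0.001]
ft_force: [1.2, 0.5, -1.4]
width: 9.3
grasp_force: 30.0
```

Emit:
move_arm(steps=[[[-0.632, 0.942, 0], 0, 1], [[-0.632, 0.942, 0], 0, 1], [[-0.632, 0.942, 0], 0, 1], [[-0.632, 0.942, 0], 0, 1], [[-0.632, 0.942, 0], 0, 1], [[-0.632, 0.942, 0], 0, 1], [[-0.632, 0.942, 0], 0, 1], [[0, 0, 0], 0, 1], [[0, 0, 0], 0, 1], [[0, 0, 0], 0, 1]])

```text
t: 35.58
ee_pos: [541.6, -233.5, 130.7]
orientation: [-2.902, -1.201, 0.001]
ft_force: [-0.4, -0.6, -2.2]
width: 9.1
grasp_force: 30.0
```

```bash
python3 look.py 12 bench_stop stop_bay_floor
```

```text
35.6833 [ 541.9 -232.8  130.8] [-2.901e+00 -1.203e+00  1.000e-03] v 0.005
bench_stop [(0.64, [329, 256, 81, 110])]
stop_bay_floor [(0.86, [330, 185, 196, 175])]
```

View pics/w12.png

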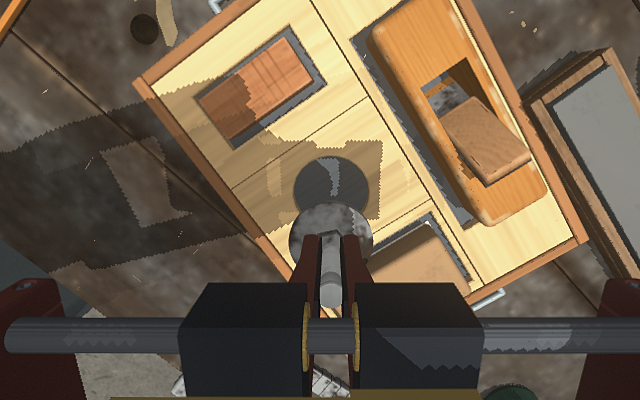

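The stop hangs upright over the round recess (331,190), columns aligned. The tap block, plane and cork are seated. Lowering.

Emit:
move_arm(steps=[[[0, 0, 1], 0, 1], [[0, 0, 1], 0, 1], [[0, 0, 1], 0, 1], [[0, 0, 0.5], 0, 1], [[0, 0, 0.25], 0, 1], [[0, 0, 0.15], 0, 1], [[0, 0, 0.1], 0, 1], [[0, 0, 0.06], 0, 1], [[0, 0, 0.03], 0, 1], [[0, 0, 0], 0, 1], [[0, 0, 0], 0, 1]])

```text
t: 36.7
ee_pos: [542.8, -234.2, 29.4]
orientation: [2.902, 1.202, 0.001]
ft_force: [-0.5, 0.2, -1.9]
width: 9.0
grasp_force: 30.0
```

Emit:
move_arm(steps=[[[0, 0, 0.03], 0, 1], [[0, 0, 0.03], 0, 1], [[0, 0, 0], 0, 1], [[0, 0, 0], 0, 1]])

```text
t: 37.03
ee_pos: [542.9, -234.3, 29.2]
orientation: [2.901, 1.202, 0.001]
ft_force: [-3.4, 1.5, 14.9]
width: 9.0
grasp_force: 30.0
```

Contact. Release gently, rise and look.

Emit:
move_arm(steps=[[[0, 0, -0.02], 0, 0.7], [[0, 0, 0], 0, 0.7], [[0, 0, 0], 0, 0.7], [[0, 0, 0], 0, 0.7], [[0, 0, -0.5], 0, 0.7], [[0, 0, -1], 0, 0.7], [[0, 0, -1], 0, 0.7], [[0, 0, -1], 0, 0.7], [[0, 0, -1], 0, 0.7], [[0, 0, -1], 0, 0.7], [[-0.5, 0, -1], 0, 0.5], [[-0.5, 0, -1], 0, 0.5], [[-0.5, 0, -1], 0, 0.5], [[-0.5, 0, -1], 0, 0.5], [[0, 0, 0], 0, 0.5], [[0, 0, 0], 0, 0.5], [[0, 0, 0], 0, 0.5]])

```text
t: 38.45
ee_pos: [506.7, -269.1, 265.0]
orientation: [-2.902, -1.202, 0.0]
ft_force: [-0.9, 0.3, -1.2]
width: 43.7
grasp_force: 0.0
```

```bash
python3 look.py 13 bench_stop; python3 -c "
import cv2
a=cv2.imread('pics/w13.png')[0:300,100:500];cv2.imwrite('pics/f.png',cv2.resize(a,(800,600),interpolation=cv2.INTER_CUBIC))"
```

```text
38.55 [ 506.6 -268.6  264. ] [-2.900e+00 -1.202e+00  2.000e-03] v 0.01
bench_stop [(0.77, [334, 122, 36, 40]), (0.66, [417, 69, 123, 138]), (0.45, [381, 192, 100, 91])]
```

View pics/f.png

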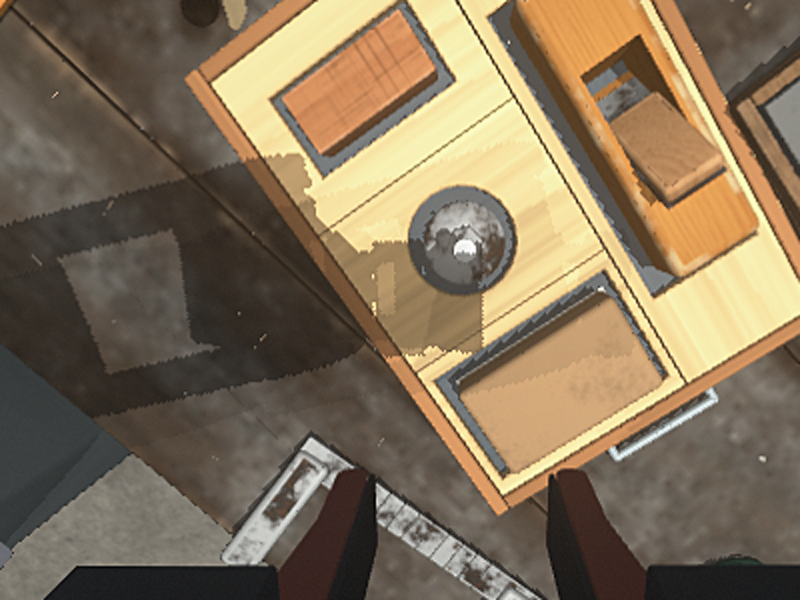

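All four sit in their recesses: tap block (362,85), stop (463,240), plane (620,140), cork (560,380). I'll check the seating of the cork and plane numerically, since one gap of each is hidden.

Run:
```python
from h import *
import pickle
d=pickle.load(open("w13.pkl","rb"))[0]
c=lambda q:np.array(q)/2.+[100,0]
y=np.array([.1942,.981]);x=np.array([.981,-.1942])
for n,q,z,b in (("cork",[(457,383),(605,288),(665,375),(508,470)],42,(523.2,-329.6)),("tap",[(283,97),(402,10),(437,72),(322,156)],42,(561.2,-137.3)),("stop bolt",[(465,248)],68,(542.3,-233.7)),("plane near end",[(757,230),(680,277)],54,(650.1,-254.5))):
    P=onz(d,c(q),z)[:,:2]-b; print(n,np.c_[P@x,P@y].round(1).tolist(),"mean",np.round([(P@x).mean(),(P@y).mean()],1))
```

```text
cork [[-45.6, 34.3], [53.1, 34.0], [56.6, -28.3], [-50.3, -27.6]] mean [3.4 3.1]
tap [[-35.0, 15.1], [39.2, 13.9], [37.6, -19.3], [-35.7, -19.2]] mean [ 1.5 -2.4]
stop bolt [[1.4, -0.8]] mean [ 1.4 -0.8]
plane near end [[24.1, -79.7], [-21.5, -78.8]] mean [  1.3 -79.3]
```

```bash
python3 -c "
from workcell import ctrl
print(ctrl.close_job())"
```

```text
the job is handed in; nothing more can be done
None
```

The plane, cork, tapping block and small grey bench stop were each set down in their own recess, in the order listed, and the job was handed in at about 39 s; the final picture puts all four inside their recesses, and I never touched the burl or the pale offcut.

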